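Release a dowel blank with the feeder's two-button interlock

ROBOT

A 6-joint arm with a two-finger parallel gripper is mounted at the origin on the work surface. World frame = base frame: x ahead of the robot, y to its left, z up, the work surface at z = 0. Lengths are in m, angles in rad, forces in N, time in s.
With the tool pointing down it reaches from about 0.4 to 0.825 m from the base axis. Payload 7 kg.
Tool frame: the origin (TCP) lies at the centre of the arm's flange, where the gripper is bolted on; the fingertips stand 178 mm ahead of it and the grasp point (between the pads) lies 159 mm ahead of it; z points along the fingers, y is the direction in which the jaws open and shut (so a half turn about z gives the same grasp; the last joint's range is limited). The gripper opens to 88 mm and grips with 3 to 60 N. Pads are 19 mm wide; open, the fingers measure 130 mm over their backs; the gripper's body (78 mm by 193 mm) begins 47 mm behind the grasp point.
Start: joints at [-0.817, 0.359, 0.012, 0, -1.224, -0.288], TCP at [0.303, -0.603, 0.405] pointing down, gripper open.
Joint ranges: [-3.07, 3.07], [-1.43, 2.12], [-1.02, 1.25], [-3.03, 1.67], [-3.05, -0], [-3.03, 3.03]. Speed limits (rad/s): [2.39, 2.39, 3.01, 3.14, 3.14, 3.14].

INTERFACE

Orientations are given as [roll, pitch, yaw] about the fixed x, y, z axes, in that order (R = Rz(yaw) Ry(pitch) Rx(roll)).
In Python, from station import * gives the robot as it stands.
- The arm moves only by the tool send_rows, never from a script. Its argument "motion" is a list of rows, each an object with "offset": the shift along the tool's x, y, z in cm, a list of three; "turn": the turn about the tool's z in degrees. In form: [{"offset": [x, y, z], "turn": turn}, ...]. A call has 1 to 8 rows; each row is the pose to reach, as a shift and turn from the pose commanded when the call began, along the tool's axes at that moment; what a row does not reach only later rows make up. A row lasts 1/10 s, in which the tool goes at most 50 mm and 8.59 degrees, less where a joint would pass 70% of its speed; a pose out of reach is approached as far as the arm can. A call with a gripper value outside its range is refused whole. "hand" is the opening, from -1 (shut) to 1 (fully open), set as the call begins (left out, the last holds). The fingers move at their own pace and stop on an object; "squeeze" is the grip in N (left out, the last holds). Time passes only in rows, so rows that repeat a pose let the fingers close. It gives the time, the measured TCP pose, the force and the opening at its end, in the units of the state.
- get_state(): the state, without advancing time (a new reading comes with each control period).
- grab_frame(name): name is "scene" or "side" or "wrist"; returns a dict with "frame" (384x512x3 uint8, blue, green, red), "range_z" (384x512 float32, m along the optical axis (not along the pixel's ray), 0 where there is no reading), "vertical_fov" (degrees; the focal length in pixels is half the picture's height over the tangent of half this angle, whatever the lens; pixels are square), "cx", "cy" (the principal point, pixels), "cam_to_world" (4x4, takes a point from camera to world coordinates). Camera axes: x right, y up, looking along -z (the intrinsics and any distortion apply to the point x, -y, -z); pixel columns grow to the right and rows downward; lengths in m; the calibration is good to about 2 mm. A picture is of the moment at which its call begins.
- job_done(): hands the job in, once; it reports no verdict.
The state is a dict: "t": time; "q": joint angles; "qd": joint speeds; "joint_efforts": joint torques, N m; "eef_pos": TCP position; "ee_rot": TCP orientation; "force": force on the tool from outside, world axes, zero at the start; "moment": the same for the moment, N m; "width": finger opening in m.
Only numpy, scipy, OpenCV 4.12 (cv2) and the standard library are available. Lean on these libraries where they do the work, as an engineer would, in place of code of your own. Each camera call takes 0.05 s, during which the arm holds its last target. There are 200 camera calls.

TASK

Release the wooden dowel blank from the blue feeder: with one fingertip on each green button, press both buttons fully down at the same time and keep both held down until the blank has rolled past the steel stop pins and come to rest in the catch tray, then let both buttons come up again. Do it with the buttons alone: do not touch, pick up or push the blank, and leave the tape measure, the glue bottle and the wooden offcut where they are.

Things in the scene. Friction and masses are not known exactly. Their poses are not given: they have to be found in the camera images.
- chute: blue gravity feeder fixed to the bench, 146 mm wide (y). Origin on the work surface; x is level and points down the slope, away from the robot (turned by up to 0.45 rad), z up. It runs from x = -115 to +134 mm. Near end: flat button deck, x = -115 to -40 mm, 62 mm high, buttons at x = -78 mm; then the ramp between side walls 68 mm high; far end: catch tray, walls 48 mm high
- ramp_pins (a point): point on the aluminium ramp (slope 0.16 rad) midway along the row of four 8 mm steel stop pins, which stand 7.5 mm out of the ramp across the chute. Each button works two pins; either button's pins alone hold the blank, and it rolls away only when both buttons are down
- tray (a point): middle of the cork floor of the catch tray, 60 mm long (chute x = 64 to 124 mm) and 130 mm wide inside; the floor slopes gently down to the far wall
- left_top (a point): top centre of the left green push button (seen from the robot; on the chute's +y side): round cap, 28 mm diameter, 14 mm proud of its black 36 mm ring, top 82 mm above the work surface when up. It moves straight down, and this point with it. The two lie 60 to 72 mm apart (centres, along the chute's y; differs from case to case)
- right_top (a point): top centre of the right green push button (seen from the robot; on the chute's -y side): round cap, 28 mm diameter, 14 mm proud of its black 36 mm ring, top 82 mm above the work surface when up. It moves straight down, and this point with it. The two lie 60 to 72 mm apart (centres, along the chute's y; differs from case to case)
- left (a joint): travel of the left button: 0 up, 0.010 m fully down. Spring return: 1.2 N to start it, 4 N to hold it fully down. Its two stop pins sink as far as the button does and are below the ramp from 7.5 mm on
- right (a joint): travel of the right button, just like the left one
- blank_center (a point): centre of the dowel blank: light wooden round bar, 30 mm diameter, 126 mm long, lying across the ramp (along the chute's y) against the pins, centre about 67 mm above the work surface at chute x = 3 mm. Once released it rolls away in about a second; at rest in the tray its centre is at chute x = about 108 mm and about 38 mm high
- tape: bystander: yellow tape measure, 70 x 36 x 62 mm, loose on the bench beside the feeder; origin at the centre of its underside
- glue: bystander: red glue bottle with white cap, 52 mm diameter, 130 mm tall, standing loose beside the feeder; origin at the centre of its underside
- offcut: bystander: small loose block of brown wood, 60 x 34 x 30 mm, on the bench beside the feeder; origin at the centre of its underside
- blank: the same dowel blank as a body (it turns as it rolls; use point blank_center for where it is)
Mind the look-alikes: they are no part of the job. What is meant by the blank is not turquoise, and is the smaller of those in its own colour.

How it is judged:
By the outcome, as a careful person would: the job done as asked, in the order asked, and still so for the second after the job is handed in, with the robot touching nothing.
It also fails if it takes over 40 s, if anything falls off the work surface, if the arm or the gripper's body presses on something with over 40 N, if the wrist force passes 120 N, or if a joint passes its speed limit or range.

## Working session

There is one attempt and no reset: what is moved stays moved. The work goes in short steps, Python scripts to look and compute and a tool call to move; the robot and the scene stay as the last step left them, time stands still between calls to the robot, and variables do not carry over. Pictures are saved under pics/ and viewed, about 8 in all and at most 12, crops included, and the job is handed in when it is done.

Besides the shell and the picture viewer there is one more tool, called after "Emit:" as name(argument=value, ...) on one line, values as JSON. send_rows: Moves the arm, as the interface text tells. Its arguments: {"type":"object","properties":{"motion":{"type":"array"},"hand":{"type":"number"},"squeeze":{"type":"number"}},"required":["motion"]}

```bash
mkdir -p pics; ls; cat > h.py <<'E'
from station import *
import numpy as np, cv2
def K(f):
    h=f["frame"].shape[0]; return h/2/np.tan(np.radians(f["vertical_fov"])/2)
def cloud(f):
    F=K(f); z=f["range_z"]; h,w=z.shape
    u,v=np.meshgrid(np.arange(w),np.arange(h))
    P=np.stack([(u-f["cx"])/F*z,-(v-f["cy"])/F*z,-z,np.ones_like(z)],-1)
    P=P@np.array(f["cam_to_world"]).T
    P[z<=0]=np.nan
    return P[...,:3]
E
python3 - <<'E'
from h import *
a=[]
for n in("scene","side"):
    f=grab_frame(n); np.savez(""+n,**f); a.append(f["frame"]); print(n,{k:v for k,v in f.items() if k not in("frame","range_z")},(f["range_z"]>0).mean())
cv2.imwrite("pics/a.png",a[0]);cv2.imwrite("pics/b.png",a[1])
print(get_state())
E
```

```text
pics
scene {'vertical_fov': 51.4224410279807, 'cx': 260.33938872844465, 'cy': 193.66126634651755, 'cam_to_world': array([[ 0.01463244, -0.72995992,  0.6833333 ,  1.16240387],
       [ 0.99987815,  0.00696498, -0.01397048,  0.06492379],
       [ 0.00543849,  0.68345446,  0.72997289,  0.71887314],
       [ 0.        ,  0.        ,  0.        ,  1.        ]])} 0.9960784912109375
side {'vertical_fov': 54.28051039717621, 'cx': 252.23663545031854, 'cy': 192.20008944110495, 'cam_to_world': array([[-0.87983581,  0.3732518 , -0.29423125,  0.3165639 ],
       [-0.47525131, -0.69745626,  0.5363683 ,  0.48880698],
       [-0.00501299,  0.61174983,  0.79103541,  0.72575346],
       [ 0.        ,  0.        ,  0.        ,  1.        ]])} 0.9959869384765625
{'t': 0.1, 'q': array([-8.16878418e-01,  3.59317487e-01,  1.11906008e-02, -2.87369266e-04,
       -1.22410648e+00, -2.88095576e-01]), 'qd': array([ 0.00078077, -0.00100702,  0.00198914,  0.00211748, -0.00171536,
        0.00257143]), 'joint_efforts': array([-1.32391517e-03, -5.84164917e+01,  2.93753725e+01,  7.01560959e+00,
        1.01236906e-02, -5.28119756e-05]), 'eef_pos': array([ 0.30310552, -0.60294169,  0.40383603]), 'ee_rot': array([ 3.14013808e+00, -1.49307043e-04, -2.67586805e+00]), 'force': array([ 1.00820096,  0.52525756, -0.13017429]), 'moment': array([0.04672522, 0.03059486, 0.005872  ]), 'width': 0.08777915717515687}
```

View pics/a.png

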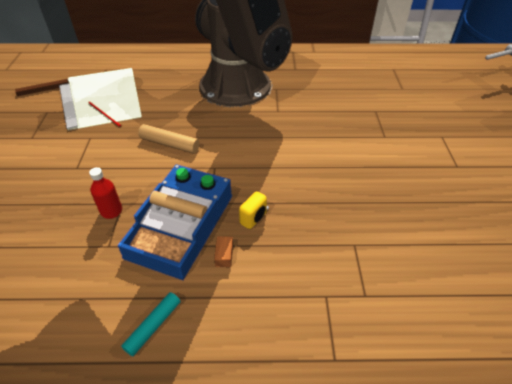

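View pics/b.png

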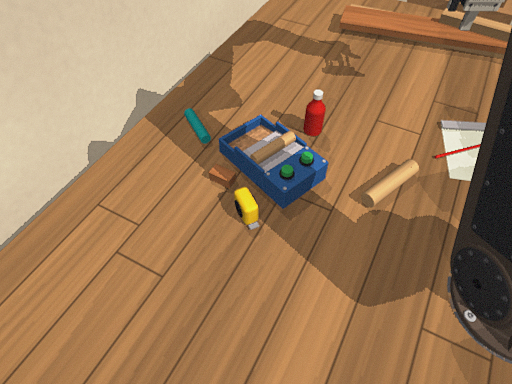

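The scene view shows the feeder at about (178,220), with its green buttons at (182,175) and (207,181). The blank lies on the ramp at (178,204). The larger loose dowel (168,137) and the turquoise bar are the look-alikes. The side view agrees, with buttons at (287,171) and (307,158).

```bash
cat > m.py <<'E'
from h import *
def ray(f,u,v,z):
    F=K(f); T=np.array(f["cam_to_world"]); d=T[:3,:3]@[(u-f["cx"])/F,-(v-f["cy"])/F,-1]; o=T[:3,3]; return o+d*(z-o[2])/d[2]
def green(f,roi,zt=.082):
    P=cloud(f); hsv=cv2.cvtColor(f["frame"],cv2.COLOR_BGR2HSV)
    m=cv2.inRange(hsv,(50,100,40),(75,255,255)); k=np.zeros_like(m); x0,y0,x1,y1=roi; k[y0:y1,x0:x1]=1; m*=k
    n,l,s,c=cv2.connectedComponentsWithStats(m)
    for i in range(1,n):
        if s[i,4]<30: continue
        p=P[l==i]; z=np.nanpercentile(p[:,2],90); t=p[p[:,2]>z-.005]
        v,u=np.nonzero((l==i)&(P[...,2]>z-.005))
        r=np.array([ray(f,a,b,zt) for a,b in zip(u,v)])
        print("px",c[i].round(1),s[i,4],"z90",z.round(4),"depth mid",((t.max(0)+t.min(0))/2).round(4),t.mean(0).round(4),"ray mid",((r.max(0)+r.min(0))/2).round(4),r.mean(0).round(4))
E
python3 - <<'E'
from m import *
for n,roi in(("scene",(150,150,250,220)),("side",(260,130,340,200))):
    f=dict(np.load(n+".npz")); print(n); green(f,roi); P=cloud(f)
    hsv=cv2.cvtColor(f["frame"],cv2.COLOR_BGR2HSV)
    m=cv2.inRange(hsv,(105,120,40),(125,255,255))>0
    p=P[m&(np.abs(P[...,2]-.062)<.02)&(P[...,0]<.9)&(P[...,0]>.3)&(np.abs(P[...,1]+.15)<.25)]
    r=cv2.minAreaRect(p[:,:2].astype(np.float32)*1000); print("blue rect",r,len(p))
    for nm,lo,hi in(("yel",(22,150,100),(33,255,255)),("red",(0,200,60),(4,255,255))):
        q=P[(cv2.inRange(hsv,lo,hi)>0)&(P[...,2]>.01)&(P[...,0]>.3)&(P[...,0]<.9)]
        if len(q):print(nm,np.percentile(q,[2,50,98],0).round(3).tolist())
    w=P[(P[...,2]<.02)]; print("bench z",np.nanmedian(w[:,2]))
E
```

```text
scene
px [182.  174.1] 117 z90 0.0849 depth mid [ 0.4967 -0.1017  0.0832] [ 0.4985 -0.1021  0.0833] ray mid [ 0.4961 -0.102   0.082 ] [ 0.4971 -0.1024  0.082 ]
px [207.  181.2] 125 z90 0.0847 depth mid [ 0.5191 -0.0427  0.0831] [ 0.521  -0.0427  0.0832] ray mid [ 0.5195 -0.0429  0.082 ] [ 0.5199 -0.0429  0.082 ]
blue rect ((590.8544921875, -104.14037322998047), (145.57916259765625, 247.74473571777344), 68.20584106445312) 2093
yel [[0.545, 0.032, 0.017], [0.587, 0.056, 0.06], [0.605, 0.086, 0.065]]
red [[0.541, -0.29, 0.013], [0.561, -0.264, 0.068], [0.569, -0.249, 0.107]]
bench z 0.0013772833590255384
side
px [306.5 157.5] 118 z90 0.0828 depth mid [ 0.4939 -0.1041  0.0812] [ 0.4942 -0.1026  0.0813] ray mid [ 0.4932 -0.1027  0.082 ] [ 0.494 -0.102  0.082]
px [286.6 170.6] 123 z90 0.0828 depth mid [ 0.5176 -0.0439  0.0811] [ 0.5177 -0.0432  0.0816] ray mid [ 0.5173 -0.0435  0.082 ] [ 0.5176 -0.0429  0.082 ]
blue rect ((588.271728515625, -105.74227905273438), (147.47723388671875, 251.8650360107422), 68.5310287475586) 1971
yel [[0.536, 0.038, 0.015], [0.558, 0.071, 0.059], [0.596, 0.089, 0.064]]
red [[0.518, -0.276, 0.014], [0.534, -0.258, 0.071], [0.561, -0.249, 0.107]]
bench z -0.0006376902146033592
```

Emit:
send_rows(motion=[{"offset":[-42,38.2,0],"turn":48},{"offset":[-42,38.2,0],"turn":48},{"offset":[-42,38.2,0],"turn":48},{"offset":[-42,38.2,0],"turn":48},{"offset":[-42,38.2,0],"turn":48},{"offset":[-42,38.2,0],"turn":48},{"offset":[-42,38.2,0],"turn":48},{"offset":[-42,38.2,0],"turn":48}], hand=0.02)

```text
t: 0.9
eef_pos: [0.4407, -0.2448, 0.4047]
ee_rot: [3.141, -0.0, 2.769]
force: [1.2, 0.1, 0.5]
width: 0.0448
```

Emit:
send_rows(motion=[{"offset":[0,16.7,0],"turn":0},{"offset":[0,16.7,0],"turn":0},{"offset":[0,16.7,0],"turn":0},{"offset":[0,16.7,0],"turn":0},{"offset":[0,16.7,8],"turn":0},{"offset":[0,16.7,8],"turn":0},{"offset":[0,16.7,8],"turn":0},{"offset":[0,16.7,8],"turn":0}])

```text
t: 1.7
eef_pos: [0.5016, -0.0911, 0.3252]
ee_rot: [-3.141, -0.0, 2.77]
force: [0.3, -0.1, 0.3]
width: 0.0451
```

```bash
python3 - <<'E'
from h import *
s=get_state(); print(s["t"],s["eef_pos"],s["ee_rot"],s["force"],s["width"])
a=[]
for n in("scene","side","wrist"):
    f=grab_frame(n); np.savez(""+n+"2",**f); im=f["frame"]
    if n=="scene": im=cv2.resize(im[110:260,120:320],(400,300),interpolation=cv2.INTER_CUBIC)
    elif n=="side": im=cv2.resize(im[70:220,200:400],(400,300),interpolation=cv2.INTER_CUBIC)
    else: im=cv2.resize(im,(400,300))
    a.append(im)
s=get_state(); print(s["t"],s["eef_pos"],s["ee_rot"],s["force"],s["width"])
cv2.imwrite("pics/c.png",np.vstack([np.hstack(a[:2]),np.hstack([a[2],a[2]*0])]))
E
```

```text
1.7 [ 0.5016491  -0.09112579  0.32523498] [-3.14051428e+00 -4.97276152e-04  2.77003332e+00] [ 0.25971862 -0.06942603  0.33247856] 0.04512511768990719
1.85 [ 0.50201736 -0.09119551  0.32664016] [3.14033765e+00 2.74977736e-03 2.76949033e+00] [ 0.43438793 -0.1676119   1.39398135] 0.044389020869034866
```

View pics/c.png

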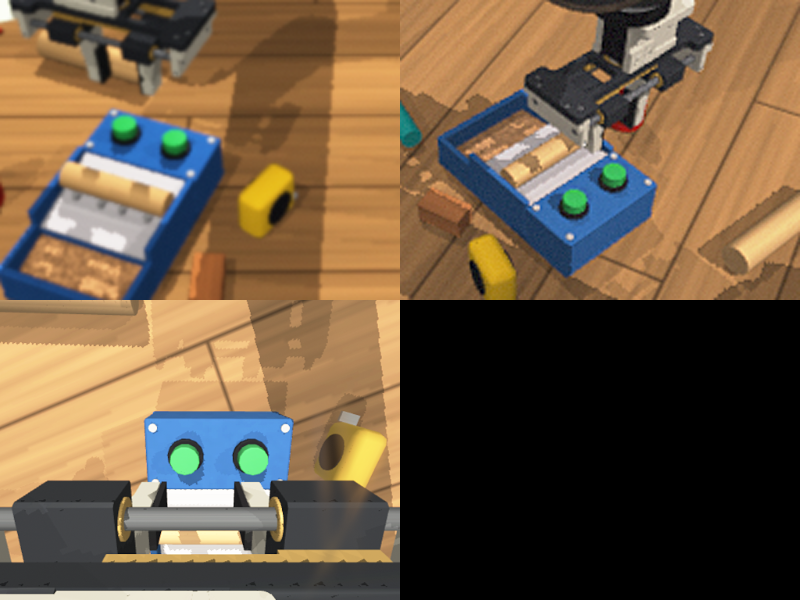

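The picture shows the open fingers above the feeder but not yet over the buttons. In the wrist view the buttons are centred at (218,460), to the right of the midpoint between the fingers at about (200,515). I'll cross-check against the wrist depth.

```bash
python3 - <<'E'
from m import *
f=dict(np.load("wrist2.npz")); green(f,(0,0,512,384))
f=dict(np.load("scene2.npz")); green(f,(150,150,250,220))
f=dict(np.load("side2.npz")); green(f,(260,130,340,200))
# fingertips: lowest non-scene points near TCP, tool axes
s=get_state(); p0=s["eef_pos"]; ps=s["ee_rot"][2]
for n in("scene2","side2"):
    P=cloud(dict(np.load(n+".npz"))).reshape(-1,3); d=P-p0
    X=d@[np.cos(ps),np.sin(ps),0]; Y=d@[np.sin(ps),-np.cos(ps),0]
    k=(np.hypot(d[:,0],d[:,1])<.09)&(P[:,2]>.135)&(P[:,2]<.175)
    for sg in(1,-1):
        q=k&(Y*sg>0); print(n,sg,q.sum(),np.percentile(X[q],[3,97]).round(4),np.percentile(Y[q],[3,97]).round(4),P[q,2].min().round(4))
E
```

```text
px [236.2 203.4] 1207 z90 0.0831 depth mid [ 0.4941 -0.104   0.0813] [ 0.4936 -0.1038  0.0822] ray mid [ 0.4936 -0.1038  0.082 ] [ 0.4936 -0.1038  0.082 ]
px [322.8 203.6] 1229 z90 0.0832 depth mid [ 0.5175 -0.0449  0.0813] [ 0.5169 -0.0449  0.0822] ray mid [ 0.5171 -0.0449  0.082 ] [ 0.517  -0.0449  0.082 ]
px [182.1 174.1] 119 z90 0.0844 depth mid [ 0.4956 -0.1021  0.0833] [ 0.4982 -0.1025  0.0833] ray mid [ 0.4961 -0.1024  0.082 ] [ 0.4968 -0.1028  0.082 ]
px [207.1 181.2] 123 z90 0.0845 depth mid [ 0.5202 -0.0426  0.0836] [ 0.5219 -0.0427  0.0831] ray mid [ 0.521  -0.0429  0.082 ] [ 0.5208 -0.0429  0.082 ]
px [306.5 157.4] 118 z90 0.0831 depth mid [ 0.4939 -0.1042  0.0814] [ 0.4941 -0.1028  0.0815] ray mid [ 0.4938 -0.1023  0.082 ] [ 0.4939 -0.1023  0.082 ]
px [286.6 170.7] 125 z90 0.0827 depth mid [ 0.5183 -0.0432  0.0807] [ 0.5177 -0.043   0.0814] ray mid [ 0.518  -0.0427  0.082 ] [ 0.5175 -0.0425  0.082 ]
scene2 1 95 [-0.011   0.0102] [0.0235 0.04  ] 0.1517
scene2 -1 108 [-0.011   0.0093] [-0.0367 -0.0209] 0.1482
side2 1 62 [-0.0003  0.0117] [0.0218 0.0382] 0.1514
side2 -1 82 [-0.006   0.0112] [-0.0381 -0.0222] 0.1484
```

Emit:
send_rows(motion=[{"offset":[0.2,1.8,0],"turn":0.3},{"offset":[0.2,1.8,2.5],"turn":0.3},{"offset":[0.2,1.8,5],"turn":0.3},{"offset":[0.2,1.8,5],"turn":0.3},{"offset":[0.2,1.8,5],"turn":0.3}])

```text
t: 2.35
eef_pos: [0.5065, -0.0737, 0.276]
ee_rot: [3.141, 0.001, 2.765]
force: [-0.0, -0.5, 0.5]
width: 0.0447
```

```bash
python3 - <<'E'
from m import *
f=grab_frame("wrist"); green(f,(0,0,512,384))
s=get_state(); print(s["t"],s["eef_pos"],s["ee_rot"],s["force"],s["width"])
a=[f["frame"]]
g=grab_frame("side")["frame"][70:220,200:400]
cv2.imwrite("pics/d.png",np.hstack([cv2.resize(a[0],(400,300)),cv2.resize(g,(400,300),interpolation=cv2.INTER_CUBIC)]))
E
```

```text
px [204.8 225.7] 1148 z90 0.0831 depth mid [ 0.4938 -0.1033  0.0901] [ 0.49   -0.0998  0.0826] ray mid [ 0.4933 -0.1029  0.082 ] [ 0.4902 -0.1     0.082 ]
px [306.3 225.8] 1176 z90 0.083 depth mid [ 0.5147 -0.0447  0.0903] [ 0.5119 -0.0451  0.0822] ray mid [ 0.5141 -0.0447  0.082 ] [ 0.512  -0.0451  0.082 ]
2.4 [ 0.50672229 -0.07364095  0.2764445 ] [3.14081610e+00 2.01065781e-03 2.76456047e+00] [-0.031668   -0.70143679  0.75625117] 0.04453349729643013
```

View pics/d.png

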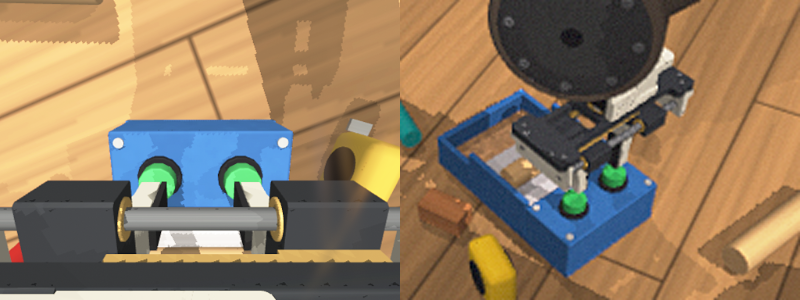

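The fingertips are directly above both buttons: (160,180) and (240,180) in the wrist view, (575,203) and (614,177) in the side view.

Emit:
send_rows(motion=[{"offset":[0,0,1.2],"turn":0},{"offset":[0,0,1.7],"turn":0},{"offset":[0,0,2.1],"turn":0},{"offset":[0,0,2.1],"turn":0}])

```text
t: 2.85
eef_pos: [0.5064, -0.0734, 0.2538]
ee_rot: [3.141, 0.001, 2.765]
force: [0.9, 1.5, 5.2]
width: 0.0446
```

Emit:
send_rows(motion=[{"offset":[0,0,0.4],"turn":0},{"offset":[0,0,0.5],"turn":0},{"offset":[0,0,0.5],"turn":0}])

```text
t: 3.15
eef_pos: [0.5063, -0.0734, 0.2503]
ee_rot: [3.141, 0.001, 2.765]
force: [-3.7, 1.6, 16.0]
width: 0.0448
```

Emit:
send_rows(motion=[{"offset":[0,0,0.1],"turn":0},{"offset":[0,0,0.1],"turn":0},{"offset":[0,0,0.1],"turn":0},{"offset":[0,0,0.1],"turn":0},{"offset":[0,0,0.1],"turn":0},{"offset":[0,0,0.1],"turn":0},{"offset":[0,0,0.1],"turn":0},{"offset":[0,0,0.1],"turn":0}])

```text
t: 3.95
eef_pos: [0.5063, -0.0734, 0.2502]
ee_rot: [3.141, 0.002, 2.765]
force: [-7.9, 2.7, 25.9]
width: 0.0447
```

Emit:
send_rows(motion=[{"offset":[0,0,0],"turn":0},{"offset":[0,0,0],"turn":0},{"offset":[0,0,0],"turn":0},{"offset":[0,0,0],"turn":0},{"offset":[0,0,0],"turn":0},{"offset":[0,0,0],"turn":0},{"offset":[0,0,0],"turn":0},{"offset":[0,0,0],"turn":0}])

```text
t: 4.75
eef_pos: [0.5063, -0.0734, 0.2502]
ee_rot: [3.141, 0.002, 2.765]
force: [-6.6, 3.8, 25.3]
width: 0.0447
```

```bash
cat > look.py <<'E'
from m import *
import sys
s=get_state(); print(s["t"],s["eef_pos"],s["force"],s["moment"])
a=[]
for n,(x,y) in(("scene",(100,140)),("side",(200,80))):
    f=grab_frame(n); a.append(cv2.resize(f["frame"][y:y+150,x:x+200],(400,300),interpolation=cv2.INTER_CUBIC))
    P=cloud(f)-[.507,-.0735,0]; c=-.376
    X=P[...,0]*np.cos(c)+P[...,1]*np.sin(c)-.078; Y=-P[...,0]*np.sin(c)+P[...,1]*np.cos(c)
    k=(np.abs(Y)<.058)&(X>.064)&(X<.12)&(P[...,2]>.043)&(P[...,2]<.065); print(n,"in tray",k.sum(),np.nanmedian(X[k]),np.nanmax(P[...,2][k],initial=0))
cv2.imwrite(sys.argv[1],np.hstack(a))
E
python3 look.py pics/e.png
```

```text
4.75 [ 0.50632228 -0.07343483  0.25015148] [-6.64325089  3.8468541  25.34036753] [ 1.33740581  2.88232393 -0.06778057]
scene in tray 542 0.11110237996812282 0.05800730034556667
side in tray 289 0.10260246732846641 0.05508691704000768
```

View pics/e.png

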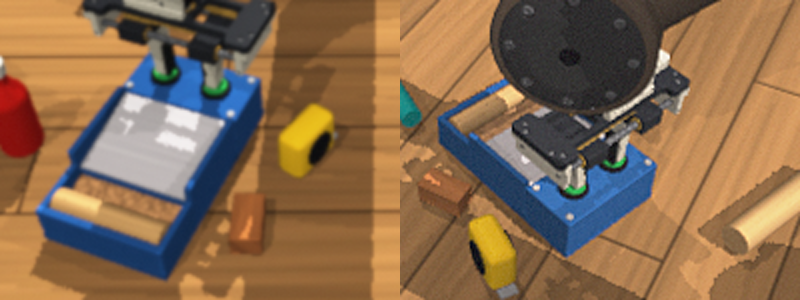

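Both buttons are down, the pins are gone from the ramp, and the blank lies against the tray's far wall at (110,215) in the left crop. I'll hold a bit longer so it settles, then lift straight up.

Emit:
send_rows(motion=[{"offset":[0,0,0],"turn":0},{"offset":[0,0,0],"turn":0},{"offset":[0,0,0],"turn":0},{"offset":[0,0,0],"turn":0},{"offset":[0,0,0],"turn":0},{"offset":[0,0,0],"turn":0},{"offset":[0,0,0],"turn":0},{"offset":[0,0,0],"turn":0}])

```text
t: 5.65
eef_pos: [0.5063, -0.0734, 0.2501]
ee_rot: [3.141, 0.002, 2.765]
force: [-7.4, 3.0, 26.7]
width: 0.0444
```

```bash
python3 look.py pics/f.png
```

```text
5.65 [ 0.5063095  -0.07343372  0.25013347] [-7.41808276  2.95491269 26.69557111] [1.30922325 2.84004402 0.00543943]
scene in tray 549 0.11126215435269447 0.05824879493127233
side in tray 284 0.10240656224934251 0.05509532045121657
```

Emit:
send_rows(motion=[{"offset":[0,0,-0.6],"turn":0},{"offset":[0,0,-1.5],"turn":0},{"offset":[0,0,-3],"turn":0},{"offset":[0,0,-6],"turn":0},{"offset":[0,0,-10],"turn":0},{"offset":[0,0,-10],"turn":0},{"offset":[0,0,-10],"turn":0},{"offset":[0,0,-10],"turn":0}])

```text
t: 6.55
eef_pos: [0.5054, -0.0736, 0.3468]
ee_rot: [-3.141, -0.002, 2.764]
force: [-0.7, -0.6, -0.6]
width: 0.0445
```

```bash
python3 look.py pics/g.png; python3 - <<'E'
from m import *
green(grab_frame("wrist"),(0,0,512,384))
E
```

```text
6.55 [ 0.5053556  -0.07363658  0.34683329] [-0.72635295 -0.59326798 -0.6394187 ] [-0.08494819 -0.05565663  0.01843747]
scene in tray 549 0.1113551969591642 0.05772634887304384
side in tray 325 0.10257606803040352 0.05509731149266173
px [216.7 201.6] 1031 z90 0.0831 depth mid [ 0.4939 -0.1041  0.0813] [ 0.4936 -0.1036  0.0822] ray mid [ 0.4938 -0.1036  0.082 ] [ 0.4937 -0.1037  0.082 ]
px [296.4 201.5] 1028 z90 0.0831 depth mid [ 0.5176 -0.0447  0.0813] [ 0.5169 -0.0447  0.0822] ray mid [ 0.5173 -0.0446  0.082 ] [ 0.517  -0.0447  0.082 ]
```

View pics/g.png

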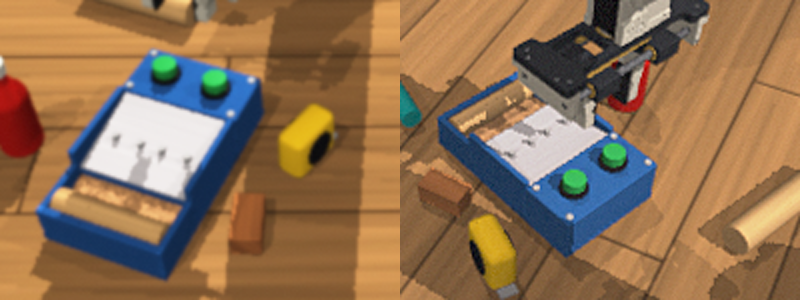

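The picture shows both buttons up, with tops at z≈0.083, and the four pins risen again. The blank is at rest in the tray at (110,215), the bystanders haven't moved, and the gripper is clear.

```bash
python3 -c "
from station import *
print(job_done())"
```

```text
the job is handed in; nothing more can be done
None
```

The blank is released and lying at rest in the catch tray, and I've handed the job in; no verdict was reported.

I located both buttons in three camera views and set the finger opening to about 45 mm, so one fingertip sat on each button. I pressed both down together, held them for about 2.5 s while the blank rolled into the tray and settled, then lifted straight up.

**Checks while held:**
- **Button travel:** the fingertips were at about 72 mm, which is the full 10 mm of travel.
- **Wrist force:** it peaked at about 27 N, well under the 120 N limit.
- **Blank at rest:** two looks 0.9 s apart showed it in the same place.

**Checks after the lift:**
- **Buttons:** the tops are back at about 82–83 mm and the four stop pins are up again.
- **Blank:** it lies against the far tray wall.
- **Bystanders:** the tape measure, glue bottle and offcut look unmoved in the pictures; I did not re-measure them.
- **Gripper:** it is clear of everything, and the force reads about 0.

The two fixed cameras disagree by about 9 mm on where the blank's visible surface lies (chute x 111 mm against 103 mm). I put this down to each camera seeing a different side of it. No check failed, and the job took about 6.7 s of robot time.

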